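# Click the green marker open for the parcel counter

### The job

Take the green retractable marker out of the wooden rack and, keeping it upright, push its black end button straight down against the cork pad until the button is fully home and stays in. Then lower the marker, still nib up, all the way down into the white pot and let go of it there.

Things in the scene. Friction and masses are not known exactly. Their poses are not given: they have to be found in the camera images.
- green_marker: Green marker pen with 2 white bands, 60 g, upright, in one of three 27 mm square holes, 75 mm apart in a row, of a fixed wood rack 55 mm high; alike blue and red ones beside it. Barrel 22 mm thick to 125 mm above its origin, tapering to its top at 140. Origin: centre of barrel's lower end, 20 mm above the counter at first, 35 mm below the rack's top. z runs up to the nib. Mass may vary by 30 %.
- green_marker_button (a joint): The green marker's black end button, 15 mm thick, at its lower end, in m: 0 at first, sticking out 10 mm below the barrel's end; 0.008 pushed fully in, then sticking out 2 mm. It moves stiffly, at about 5 N, and stays where it is pushed; a black nib comes out of the barrel's top as it goes in. Counts as in beyond 0.006.
- press_pad: Cork pad, 100 x 100 x 8 mm, fixed flat on the black counter. Origin: centre of its underside, at counter height; its top is 8 mm above that. x and y along its sides.
- pot: White round pen pot, fixed, open at the top: 60 mm outside and 52 mm inside diameter, 70 mm high, inner floor 5 mm above the counter. Origin: centre of its underside. The marker may lean against its rim.

How it is judged:
On the way, in this order (a step that is already met when the one before it is completed fails the run):
1. the green marker is brought over the cork pad, upright, its button still out (horizontal distance between green_marker and press_pad below 0.045 m and angle between green_marker's own z axis and vertical below 0.35 rad and value of joint green_marker_button below 0.003 m), for 0.1 s.
2. its button is pushed in against the pad (horizontal distance between green_marker and press_pad below 0.05 m and z of green_marker in the frame of press_pad below 0.035 m and value of joint green_marker_button above 0.006 m), for 0.1 s.
3. the marker is lowered into the pot while still held, not dropped in (horizontal distance between green_marker and pot below 0.03 m and z of green_marker in the frame of pot below 0.04 m and contact force between the fingers and green_marker above 1 N), for 0.1 s.
At the end, for the whole second after the job is handed in: The green marker stands at rest in the white pot, nib end up (leaning no more than 34 degrees), its lower end within 30 mm of the pot's axis and of its foot, with its button pushed in by more than 6 mm (value of joint green_marker_button above 0.006 m and horizontal distance between green_marker and pot below 0.03 m and z of green_marker in the frame of pot below 0.03 m and angle between green_marker's own z axis and vertical below 0.6 rad and linear speed of green_marker below 0.03 m/s); the robot touches nothing.
It also fails if it takes over 43 s, if anything falls off the work surface, if the arm or the gripper's body presses on something with over 40 N, if the wrist force passes 120 N, or if a joint passes its speed limit or range.

### The arm

A 6-joint arm with a two-finger parallel gripper is mounted at the origin on the work surface. World frame = base frame: x ahead of the robot, y to its left, z up, the work surface at z = 0. Lengths are in m, angles in rad, forces in N, time in s.
With the tool pointing down it reaches from about 0.375 to 0.925 m from the base axis. Payload 5.7 kg.
Tool frame: the origin (TCP) lies at the centre of the arm's flange, where the gripper is bolted on; the fingertips stand 173 mm ahead of it and the grasp point (between the pads) lies 155 mm ahead of it; z points along the fingers, y is the direction in which the jaws open and shut (so a half turn about z gives the same grasp; the last joint's range is limited). The gripper opens to 85 mm and grips with 20 to 120 N. Pads are 22 mm wide; open, the fingers measure 114 mm over their backs; the gripper's body (76 mm by 85 mm) begins 54 mm behind the grasp point. The pads swing forward as they close: fully open they stand 13 mm farther back than shut.
Start: joints at [1.039, 0.359, 1.51, -0, 1.272, -0.115], TCP at [0.243, 0.549, 0.405] pointing down, gripper open.
Joint ranges: [-2.97, 2.97], [-1.01, 2.36], [0.21, 2.38], [-0.96, 4.11], [0.2, 2.71], [-2.98, 2.98]. Speed limits (rad/s): [2.39, 2.39, 3.14, 3.14, 3.14, 3.14].

### API

Orientations are given as [roll, pitch, yaw] about the fixed x, y, z axes, in that order (R = Rz(yaw) Ry(pitch) Rx(roll)).
In Python, from cell import manip gives the robot as it stands.
- The arm moves only by the tool send_rows, never from a script. Its argument "targets" is a list of rows, each a list of 5 numbers: the shift along the tool's x, y, z in units of 30 mm (1.0 is 30 mm), then the turn about the tool's z in degrees, then the finger opening in mm, from 0 to 85.4. In form: [[dx, dy, dz, spin, gripper], ...]. A call has exactly 10 rows; each row is the pose to reach, as a shift and turn from the pose commanded when the call began, along the tool's axes at that moment; what a row does not reach only later rows make up. A row lasts 1/12 s, in which the tool goes at most 41.7 mm and 7.16 degrees, less where a joint would pass 70% of its speed; a pose out of reach is approached as far as the arm can. A call with a gripper value outside its range is refused whole. The fingers move at their own pace and stop on an object; "newtons" is the grip in N (left out, the last holds). Time passes only in rows, so rows that repeat a pose let the fingers close, or fill a call up. It gives the time, the measured TCP pose, the force and the opening at its end, in the units of the state.
- manip.state(): the state, without advancing time (a new reading comes with each control period).
- manip.camera(name): name is "scene" or "top" or "wrist"; returns a dict with "pixels" (420x560x3 uint8, red, green, blue), "fx", "fy", "cx", "cy" (pixels), "cam_to_world" (4x4, takes a point from camera to world coordinates); the wrist camera has in their place "mount" (4x4, takes a point from camera to tool coordinates, whose origin is the TCP and whose axes are the flange's). Camera axes: x right, y up, looking along -z (the intrinsics and any distortion apply to the point x, -y, -z); pixel columns grow to the right and rows downward; lengths in m; the calibration is good to about 2 mm. A picture is of the moment at which its call begins: read the wrist's pose just before it. There is no depth.
- manip.close_job(): hands the job in, once; it reports no verdict.
Trained networks look in a picture, given as the dict that the camera call returned (one of the last four; its "shot" number tells which), for a name from the list of things; names that differ only in an ending like _2 or _b are one class to them, and where a whole thing is asked for, a point or a joint stands for the part that bears it (a point fixed in the world has none). Each returns a list of dicts, best first, with "p" (0 to 1); they miss things now and then, are a little off and sometimes report something else, mostly with a low value. They report only what shows in the picture. A call takes as long as a camera call.
- manip.look_for(label, picture): "at" ([x, y, z] in m, in world coordinates, good to about 4 mm: the middle of the surface that is visible of it).
The state is a dict: "time": time; "joint_pos": joint angles; "joint_vel": joint speeds; "joint_torque": joint torques, N m; "tool_pos": TCP position; "eef_rot": TCP orientation; "wrist_force": force on the tool from outside, world axes, zero at the start; "wrist_torque": the same for the moment, N m; "finger_gap": finger opening in m.
Only numpy, scipy, OpenCV 4.12 (cv2) and the standard library are available. Lean on these libraries where they do the work, as an engineer would, in place of code of your own. Each camera call takes 0.05 s, during which the arm holds its last target.

## Working session

There is one attempt and no reset: what is moved stays moved. The work goes in short steps, Python scripts to look and compute and a tool call to move; the robot and the scene stay as the last step left them, time stands still between calls to the robot, and variables do not carry over. Pictures are saved under pics/ and viewed, and the job is handed in when it is done.

Besides the shell and the picture viewer there is one more tool, called after "Emit:" as a command line: name --pt "numbers of a row" for each row, then --argument value for the rest. send_rows: Moves the arm, as the interface text tells. Its arguments: {"type":"object","properties":{"targets":{"type":"array","items":{"type":"array","items":{"type":"number"}}},"newtons":{"type":"number"}},"required":["targets"]}

```bash
mkdir -p pics; cat > h.py <<'E'
from cell import manip
import numpy as np, cv2
from scipy.spatial.transform import Rotation as R
def shot(n,f):
    c=manip.camera(n); cv2.imwrite(f'pics/{f}.png',c['pixels'][:,:,::-1]); return c
def proj(c,p,T=None):
    T=np.array(c['cam_to_world']) if T is None else T
    q=np.linalg.inv(T)@np.r_[p,1]; return c['fx']*q[0]/-q[2]+c['cx'], c['fy']*-q[1]/-q[2]+c['cy']
def ray(c,u,v,z,T=None):
    T=np.array(c['cam_to_world']) if T is None else T
    d=T[:3,:3]@np.array([(u-c['cx'])/c['fx'],-(v-c['cy'])/c['fy'],-1]); o=T[:3,3]
    return o+d*(z-o[2])/d[2]
E
python3 - <<'E'
from h import *
s=manip.state(); print({k:np.round(v,4) for k,v in s.items()})
for n in('scene','top'):
    c=shot(n,n+'0'); print(n,c.keys(),np.round(c['cam_to_world'],3))
    for l in('green_marker','press_pad','pot'):
        print(l,[(np.round(d['at'],4),round(d['p'],2)) for d in manip.look_for(l,c)[:3]])
E
```

```text
{'time': np.float64(0.0), 'joint_pos': array([ 1.0389,  0.3595,  1.5115,  0.    ,  1.2725, -0.1151]), 'joint_vel': array([-0.0004,  0.0006,  0.0019, -0.0018, -0.0002,  0.0001]), 'joint_torque': array([-6.00000e-04, -5.27623e+01, -2.78624e+01, -1.00000e-04,
        1.29000e-02, -0.00000e+00]), 'tool_pos': array([0.2427, 0.5483, 0.4038]), 'eef_rot': array([-3.1398e+00, -2.0000e-04,  2.7248e+00]), 'wrist_force': array([-0.3441, -0.2172, -0.1936]), 'wrist_torque': array([-0.0354,  0.0287, -0.0373]), 'finger_gap': np.float64(0.0854)}
scene dict_keys(['pixels', 'fx', 'fy', 'cx', 'cy', 'cam_to_world', 'shot']) [[-0.224 -0.749  0.623  1.049]
 [ 0.974 -0.166  0.151  0.109]
 [-0.009  0.641  0.768  0.664]
 [ 0.     0.     0.     1.   ]]
green_marker [(array([ 0.5536, -0.302 ,  0.1095]), 0.72)]
press_pad [(array([ 0.5365, -0.0093,  0.0091]), 0.69)]
pot [(array([0.544 , 0.229 , 0.0491]), 0.85)]
top dict_keys(['pixels', 'fx', 'fy', 'cx', 'cy', 'cam_to_world', 'shot']) [[-1.000e-03  9.830e-01 -1.840e-01  3.620e-01]
 [-1.000e+00 -4.000e-03 -1.700e-02 -2.500e-02]
 [-1.700e-02  1.830e-01  9.830e-01  1.139e+00]
 [ 0.000e+00  0.000e+00  0.000e+00  1.000e+00]]
green_marker [(array([ 0.5369, -0.3061,  0.1261]), 0.47)]
press_pad [(array([ 0.5271, -0.0089,  0.0099]), 0.79)]
pot [(array([0.5274, 0.2263, 0.0305]), 0.73)]
```

View pics/scene0.png

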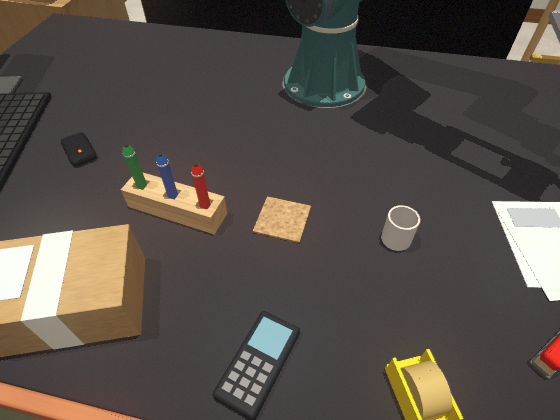

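View pics/top0.png

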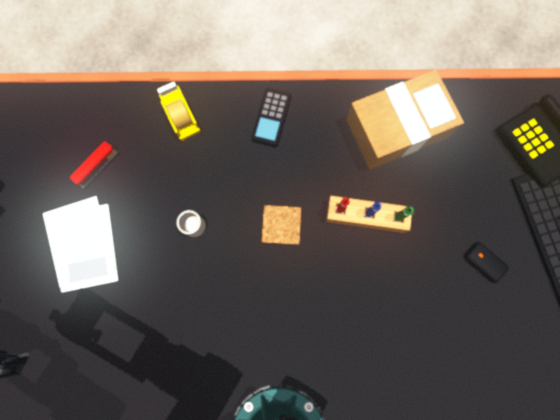

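The scene view shows the green marker in the left end of the rack (px 134,165), the pad at 283,218 and the pot at 400,228. The top view shows green at 405,214, the pad at 281,225 and the pot at 190,223. I'll zoom in on these to measure.

```bash
python3 - <<'E'
from h import *
a=cv2.imread('pics/top0.png'); b=cv2.imread('pics/scene0.png')
x=cv2.resize(a[180:250,315:425],None,fx=7,fy=7,interpolation=cv2.INTER_CUBIC)
cv2.imwrite('pics/z1.png',x)
x=cv2.resize(b[135:240,110:240],None,fx=5.5,fy=5.5,interpolation=cv2.INTER_CUBIC)
cv2.imwrite('pics/z2.png',x)
x=cv2.resize(a[195:255,165:310],None,fx=5.5,fy=5.5,interpolation=cv2.INTER_CUBIC)
cv2.imwrite('pics/z3.png',x[:, :800])
E
```

```text
(no output)
```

View pics/z1.png

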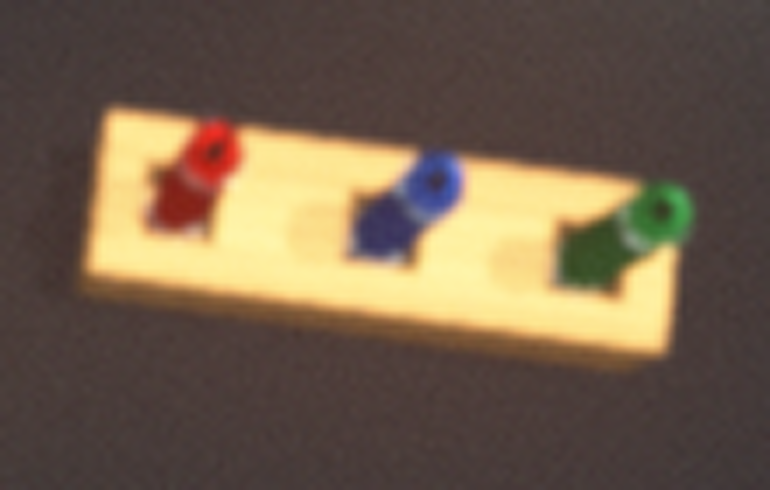

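View pics/z2.png

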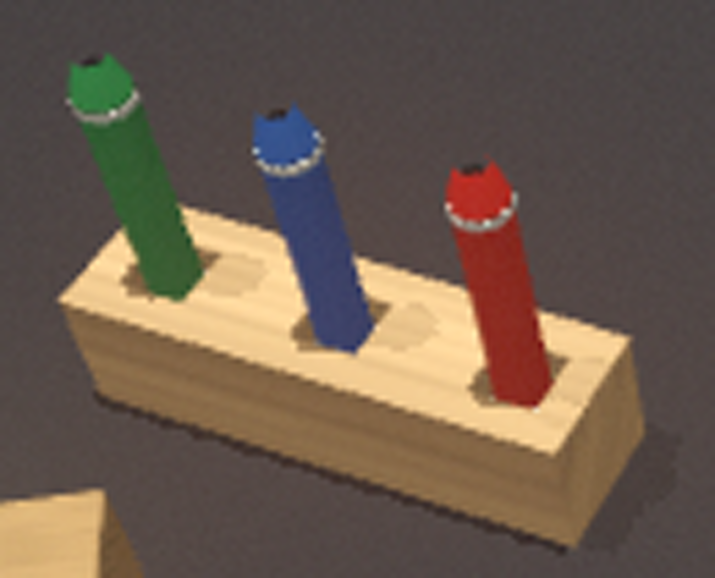

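View pics/z3.png

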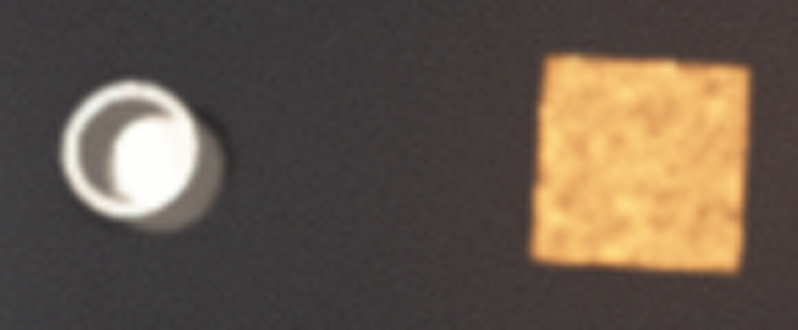

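```bash
python3 - <<'E'
from h import *
c=manip.camera('top'); e=manip.camera('scene')
def t(u,v): return 315+u/7,180+v/7
for n,(u,v) in dict(g=(661,210),b=(437,180),r=(215,150)).items(): print(n,ray(c,*t(u,v),.16))
print('rack corners',[np.round(ray(c,*t(u,v),.055),4) for u,v in((108,107),(88,272),(668,355),(680,190))])
print('pot',ray(c,188.6,222.3,.07)); print('pad',ray(c,281.5,224.6,.008))
print('scene g',ray(e,126.7,146.3,.16))
for p in ([.5369,-.3061,.16],): print(proj(e,p))
b=cv2.imread('pics/scene0.png')
x=cv2.resize(b[190:260,240:440],None,fx=4,fy=4,interpolation=cv2.INTER_CUBIC)
pot=ray(c,188.6,222.3,.07); pad=ray(c,281.5,224.6,.008)
for p in(pot,pad):
  u,v=proj(e,p); cv2.circle(x,(int((u-240)*4),int((v-190)*4)),4,(0,0,255),2)
for a in np.linspace(0,6.28,40):
  u,v=proj(e,pot+.028*np.array([np.cos(a),np.sin(a),0])); cv2.circle(x,(int((u-240)*4),int((v-190)*4)),1,(0,0,255),2)
cv2.imwrite('pics/z4.png',x)
E
```

```text
g [ 0.53942567 -0.30634554  0.16      ]
b [ 0.5498541  -0.23279746  0.16      ]
r [ 0.56034605 -0.15944693  0.16      ]
rack corners [array([ 0.598 , -0.1348,  0.055 ]), array([ 0.5361, -0.1261,  0.055 ]), array([ 0.5048, -0.3361,  0.055 ]), array([ 0.5659, -0.3439,  0.055 ])]
pot [0.52611377 0.22828447 0.07      ]
pad [ 0.52853705 -0.00698916  0.008     ]
scene g [ 0.54290606 -0.30667237  0.16      ]
(np.float64(128.41587323393654), np.float64(144.305617885267))
```

View pics/z4.png

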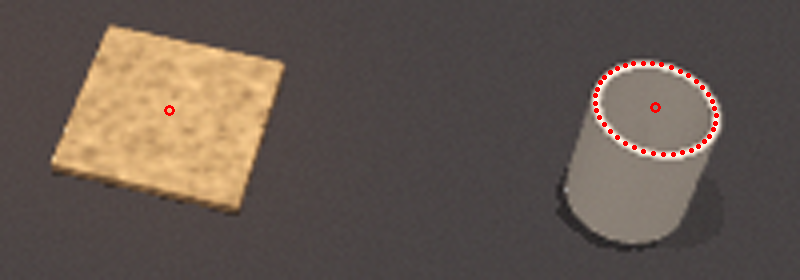

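The pot rim and pad projections from the top camera match the scene camera, and green triangulates to about (0.540, -0.307). The rack row runs at 82°, so the jaws should go across it at -8°.

```bash
cat >> h.py <<'E'
def go(x,y,z,ydeg=-8.1):
    s=manip.state(); M=R.from_euler('xyz',s['eef_rot']).as_matrix()
    d=M.T@(np.array([x,y,z])-s['tool_pos'])/.03
    cur=np.degrees(np.arctan2(M[1,1],M[0,1])); sp=-((ydeg-cur+90)%180-90)
    print('t',round(float(s['time']),2),'pos',np.round(s['tool_pos'],4),'gap',round(float(s['finger_gap']),4),'F',np.round(s['wrist_force'],1),'-> units',np.round(d,2),'spin',round(sp,1))
E
python3 -c "
from h import *
go(.46,.18,.405); go(.5395,-.307,.405)"
```

```text
t 0.5 pos [0.2429 0.5486 0.4046] gap 0.0852 F [ 0.   0.1 -0.3] -> units [-1.159e+01 -8.300e+00 -1.000e-02] spin 74.2
t 0.5 pos [0.2429 0.5486 0.4046] gap 0.0852 F [ 0.   0.1 -0.3] -> units [-2.059e+01 -2.208e+01 -1.000e-02] spin 74.2
```

Emit:
send_rows --pt "-0.6 -0.4 0 4 85" --pt "-1.8 -1.3 0 10 85" --pt "-3 -2.2 0 17 85" --pt "-4.2 -3.1 0 24 85" --pt "-5.4 -4 0 31 85" --pt "-6.6 -4.9 0 38 85" --pt "-7.8 -5.8 0 45 85" --pt "-9 -6.6 0 52 85" --pt "-10.2 -7.4 0 59 85" --pt "-11.4 -8.2 0 66 85" --newtons 60

```text
time: 1.33
tool_pos: [0.4434, 0.2043, 0.4051]
eef_rot: [3.141, -0.0, 1.567]
wrist_force: [0.8, 1.1, 1.1]
finger_gap: 0.0849
```

```bash
python3 -c "
from h import *
go(.5395,-.307,.405)"
```

```text
t 1.33 pos [0.4434 0.2043 0.4051] gap 0.0849 F [0.8 1.1 1.1] -> units [-17.03   3.27   0.  ] spin 7.9
```

Emit:
send_rows --pt "-1.2 0.3 0 4 85" --pt "-2.5 0.5 0 8 85" --pt "-3.8 0.8 0 8 85" --pt "-5.1 1.0 0 8 85" --pt "-6.4 1.3 0 8 85" --pt "-7.7 1.5 0 8 85" --pt "-9 1.8 0 8 85" --pt "-10.3 2 0 8 85" --pt "-11.5 2.3 0 8 85" --pt "-12.3 2.5 0 8 85"

```text
time: 2.17
tool_pos: [0.519, -0.1661, 0.405]
eef_rot: [3.14, 0.001, 1.431]
wrist_force: [0.9, 0.3, 0.1]
finger_gap: 0.085
```

```bash
python3 -c "
from h import *
go(.5395,-.307,.405)"
```

```text
t 2.17 pos [ 0.519  -0.1661  0.405 ] gap 0.085 F [0.9 0.3 0.1] -> units [-4.56  1.33  0.01] spin 0.1
```

Emit:
send_rows --pt "-0.9 0.3 0 0 85" --pt "-1.8 0.5 0 0 85" --pt "-2.6 0.7 0 0 85" --pt "-3.3 0.9 0 0 85" --pt "-3.9 1.1 0 0 85" --pt "-4.1 1.2 0 0 85" --pt "-4.1 1.2 0 0 85" --pt "-4.1 1.2 0 0 85" --pt "-4.1 1.2 0 0 85" --pt "-4.1 1.2 0 0 85"

```text
time: 3.0
tool_pos: [0.5372, -0.2881, 0.4047]
eef_rot: [-3.141, -0.0, 1.434]
wrist_force: [-0.5, 0.2, -0.4]
finger_gap: 0.085
```

```bash
python3 - <<'E'
from h import *
go(.5395,-.307,.405)
s=manip.state(); c=shot('wrist','w1')
W=np.eye(4); W[:3,:3]=R.from_euler('xyz',s['eef_rot']).as_matrix(); W[:3,3]=s['tool_pos']
T=W@np.array(c['mount']); print(c.keys()); np.save('T.npy',T)
print(proj(c,[.5395,-.307,.16],T), np.round(T,3))
E
```

```text
t 3.0 pos [ 0.5372 -0.2881  0.4047] gap 0.085 F [-0.5  0.2 -0.4] -> units [-0.61  0.16 -0.01] spin 0.3
dict_keys(['pixels', 'fx', 'fy', 'cx', 'cy', 'mount', 'shot'])
(np.float64(289.0494365136947), np.float64(249.93676598629222)) [[ 0.991  0.13   0.042  0.547]
 [-0.136  0.945  0.299 -0.211]
 [-0.001 -0.302  0.953  0.375]
 [ 0.     0.     0.     1.   ]]
```

View pics/w1.png

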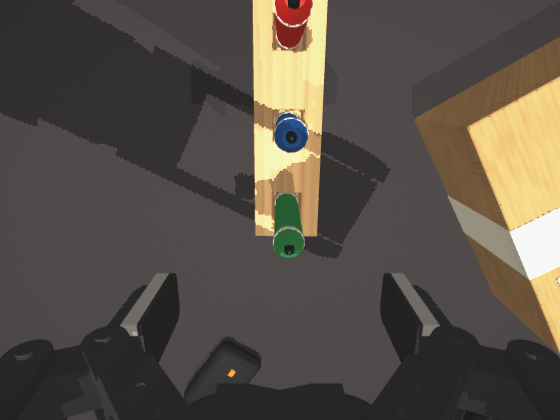

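The wrist view shows the green tip at (289,249), against a predicted (289,250), so the position holds. Next I'll centre over it and descend.

Emit:
send_rows --pt "-0.3 0.1 0 0 85" --pt "-0.6 0.16 0 0 85" --pt "-0.6 0.16 0.3 0 85" --pt "-0.6 0.16 0.9 0 85" --pt "-0.6 0.16 1.6 0 85" --pt "-0.6 0.16 2.4 0 85" --pt "-0.6 0.16 3.2 0 85" --pt "-0.6 0.16 3.9 0 85" --pt "-0.6 0.16 4.27 0 85" --pt "-0.6 0.16 4.27 0 85"

```text
time: 3.88
tool_pos: [0.5384, -0.3074, 0.2734]
eef_rot: [-3.136, -0.003, 1.433]
wrist_force: [0.8, -0.4, -0.4]
finger_gap: 0.0853
```

```bash
python3 - <<'E'
from h import *
go(.5395,-.307,.277)
shot('wrist','w2')
E
```

```text
t 3.88 pos [ 0.5384 -0.3074  0.2734] gap 0.0853 F [ 0.8 -0.4 -0.4] -> units [ 0.02  0.03 -0.12] spin 0.2
```

View pics/w2.png

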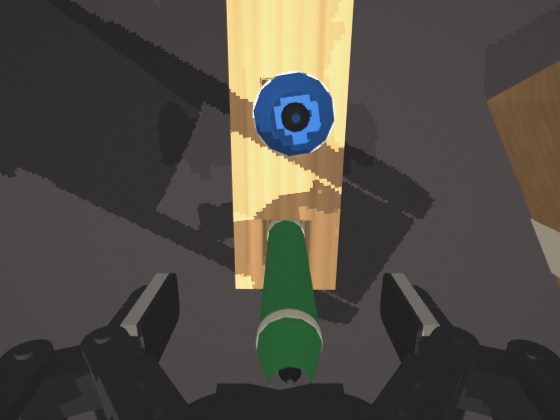

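```bash
python3 - <<'E'
from h import *
s=manip.state(); c=shot('wrist','w3'); M=np.array(c['mount']); print(np.round(M,4),c['cx'])
for y in(-.0425,0,.0425): print(proj(c,[0,y,.15],M),proj(c,[0,y,.13],M))
W=np.eye(4); W[:3,:3]=R.from_euler('xyz',s['eef_rot']).as_matrix(); W[:3,3]=s['tool_pos']
T=W@M
print(proj(c,[.5395,-.307,.16],T)); go(.5395,-.307,.277)
E
```

```text
[[-5.000e-04  9.533e-01  3.020e-01  7.810e-02]
 [ 1.000e+00  2.000e-04  9.000e-04 -1.200e-03]
 [ 8.000e-04  3.020e-01 -9.533e-01  2.970e-02]
 [ 0.000e+00  0.000e+00  0.000e+00  1.000e+00]] 279.4153071509129
(np.float64(175.01404343183935), np.float64(305.99455137139455)) (np.float64(158.2748129745105), np.float64(339.22883190980997))
(np.float64(282.8465111307007), np.float64(305.9991869085503)) (np.float64(283.34781390516116), np.float64(339.2450083759975))
(np.float64(390.7394137327469), np.float64(306.0038250437013)) (np.float64(408.50212675929447), np.float64(339.2611953587599))
(np.float64(285.77370028169224), np.float64(369.74215573156897))
t 3.98 pos [ 0.5397 -0.3082  0.2766] gap 0.0849 F [-0.2 -0.4  0.3] -> units [ 0.04 -0.01 -0.01] spin 0.2
```

Emit:
send_rows --pt "0 0.07 0 0 85" --pt "0 0.07 0 0 60" --pt "0 0.07 0 0 40" --pt "0 0.07 0 0 28" --pt "0 0.07 0 0 20" --pt "0 0.07 0 0 10" --pt "0 0.07 0 0 10" --pt "0 0.07 0 0 10" --pt "0 0.07 0 0 10" --pt "0 0.07 0 0 10" --newtons 60

```text
time: 4.82
tool_pos: [0.5416, -0.3083, 0.2769]
eef_rot: [-3.141, 0.0, 1.433]
wrist_force: [-0.8, 1.2, 4.2]
finger_gap: 0.0204
```

```bash
python3 - <<'E'
from h import *
go(.5395,-.307,.277)
shot('wrist','w4')
E
```

```text
t 4.82 pos [ 0.5416 -0.3083  0.2769] gap 0.0204 F [-0.8  1.2  4.2] -> units [ 0.03 -0.08 -0.  ] spin 0.2
```

View pics/w4.png

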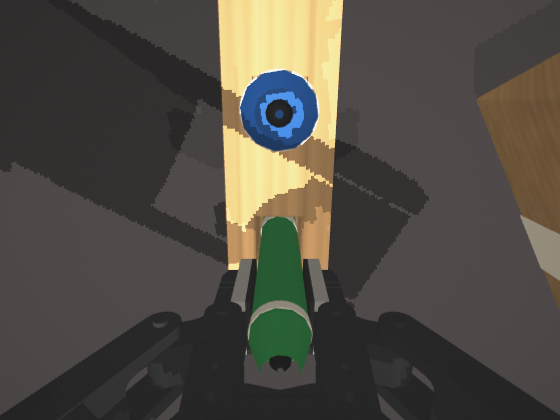

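Gripped, with the gap at 20 mm. I'll lift it straight up, high enough to clear the other markers.

Emit:
send_rows --pt "0 0 -0.1 0 10" --pt "0 0 -0.5 0 10" --pt "0 0 -1 0 10" --pt "0 0 -1.7 0 10" --pt "0 0 -2.5 0 10" --pt "0 0 -3.3 0 10" --pt "0 0 -4.2 0 10" --pt "0 0 -5.1 0 10" --pt "0 0 -5.8 0 10" --pt "0 0 -5.8 0 10"

```text
time: 5.7
tool_pos: [0.5428, -0.3089, 0.4567]
eef_rot: [3.133, 0.005, 1.433]
wrist_force: [0.7, -0.4, -0.3]
finger_gap: 0.0207
```

```bash
python3 - <<'E'
from h import *
go(.5285,-.007,.45)
shot('scene','s2')
E
```

```text
t 5.7 pos [ 0.5428 -0.3089  0.4567] gap 0.0207 F [ 0.7 -0.4 -0.3] -> units [ 9.9  -1.85  0.16] spin 0.2
```

View pics/s2.png

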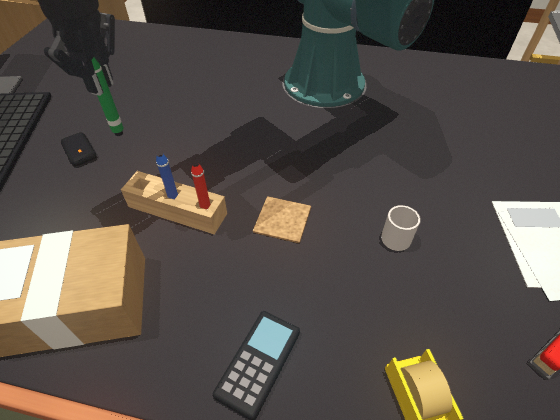

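The marker is out of the rack and hanging upright, with its lower end at px (118,133). Now over to the pad.

Emit:
send_rows --pt "0.5 -0.1 0 0 10" --pt "1.4 -0.3 0 0 10" --pt "2.5 -0.5 0 0 10" --pt "3.7 -0.7 0 0 10" --pt "4.9 -0.9 0 0 10" --pt "6.1 -1.1 0 0 10" --pt "7.3 -1.35 0 0 10" --pt "8.5 -1.6 0 0 10" --pt "9.4 -1.75 0 0 10" --pt "9.9 -1.85 0 0 10"

```text
time: 6.58
tool_pos: [0.5257, -0.0026, 0.4488]
eef_rot: [-3.137, -0.002, 1.436]
wrist_force: [0.9, 0.2, -0.8]
finger_gap: 0.0206
```

```bash
python3 - <<'E'
from h import *
go(.5285,-.007,.32)
E
```

```text
t 6.58 pos [ 0.5257 -0.0026  0.4488] gap 0.0206 F [ 0.9  0.2 -0.8] -> units [-0.14  0.13  4.29] spin 0.3
```

Emit:
send_rows --pt "0 0 0.3 0 10" --pt "0 0 0.9 0 10" --pt "0 0 1.6 0 10" --pt "0 0 2.4 0 10" --pt "0 0 3.2 0 10" --pt "0 0 4 0 10" --pt "0 0 4.6 0 10" --pt "0 0 4.9 0 10" --pt "0 0 4.9 0 10" --pt "0 0 4.9 0 10"

```text
time: 7.42
tool_pos: [0.527, -0.0066, 0.3029]
eef_rot: [-3.14, 0.0, 1.433]
wrist_force: [0.1, 0.4, -0.3]
finger_gap: 0.021
```

```bash
python3 - <<'E'
from h import *
go(.5285,-.007,.267)
c=shot('scene','s3')
b=c['pixels'][:,:,::-1]
cv2.imwrite('pics/s3z.png',cv2.resize(b[90:260,220:350],None,fx=3.5,fy=3.5,interpolation=cv2.INTER_CUBIC))
E
```

```text
t 7.42 pos [ 0.527  -0.0066  0.3029] gap 0.021 F [ 0.1  0.4 -0.3] -> units [-0.01  0.05  1.2 ] spin 0.2
```

View pics/s3z.png

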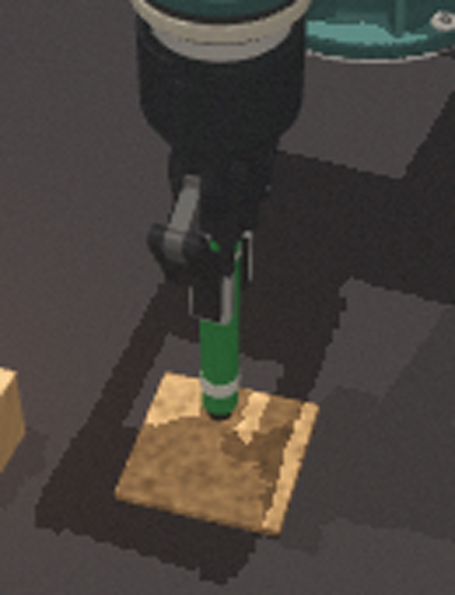

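It is upright over the pad with the black button still showing. Pressing slowly.

Emit:
send_rows --pt "0 0 0.2 0 10" --pt "0 0 0.45 0 10" --pt "0 0 0.65 0 10" --pt "0 0 0.8 0 10" --pt "0 0 0.9 0 10" --pt "0 0 0.97 0 10" --pt "0 0 1.02 0 10" --pt "0 0 1.06 0 10" --pt "0 0 1.1 0 10" --pt "0 0 1.1 0 10"

```text
time: 8.3
tool_pos: [0.5272, -0.0064, 0.2706]
eef_rot: [-3.141, 0.0, 1.433]
wrist_force: [-1.7, 0.0, 1.9]
finger_gap: 0.0204
```

Emit:
send_rows --pt "0 0 0.03 0 10" --pt "0 0 0.06 0 10" --pt "0 0 0.09 0 10" --pt "0 0 0.12 0 10" --pt "0 0 0.15 0 10" --pt "0 0 0.18 0 10" --pt "0 0 0.2 0 10" --pt "0 0 0.2 0 10" --pt "0 0 0.2 0 10" --pt "0 0 0.2 0 10"

```text
time: 9.13
tool_pos: [0.5276, -0.0064, 0.2668]
eef_rot: [3.14, 0.0, 1.433]
wrist_force: [-7.5, 1.1, 26.1]
finger_gap: 0.0204
```

26 N at TCP z 0.2668, against a predicted 0.267 for fully home, so the button has bottomed out. I'll lift and check.

Emit:
send_rows --pt "0 0 0.2 0 10" --pt "0 0 -0.1 0 10" --pt "0 0 -0.6 0 10" --pt "0 0 -1.3 0 10" --pt "0 0 -2 0 10" --pt "0 0 -2.7 0 10" --pt "0 0 -3.2 0 10" --pt "0 0 -3.4 0 10" --pt "0 0 -3.4 0 10" --pt "0 0 -3.4 0 10"

```text
time: 9.97
tool_pos: [0.5275, -0.0064, 0.3661]
eef_rot: [3.141, 0.0, 1.433]
wrist_force: [-0.4, -0.1, -1.0]
finger_gap: 0.0206
```

```bash
python3 - <<'E'
from h import *
go(.526,.228,.37)
c=shot('scene','s4')
b=c['pixels'][:,:,::-1]
cv2.imwrite('pics/s4z.png',cv2.resize(b[60:230,220:350],None,fx=3.5,fy=3.5,interpolation=cv2.INTER_CUBIC))
shot('wrist','w5')
E
```

```text
t 9.97 pos [ 0.5275 -0.0064  0.3661] gap 0.0206 F [-0.4 -0.1 -1. ] -> units [ 7.73 -1.12 -0.13] spin 0.2
```

View pics/s4z.png

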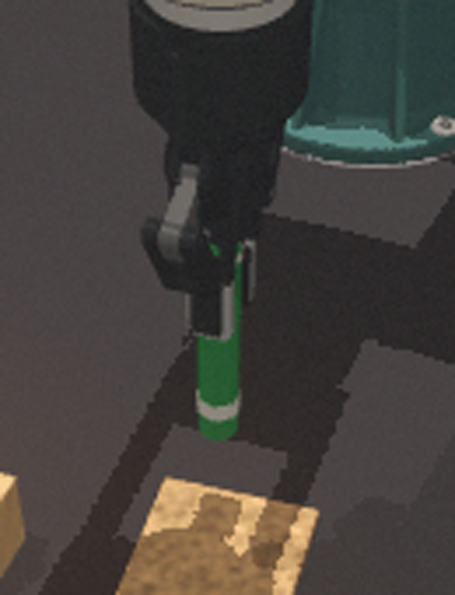

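View pics/w5.png

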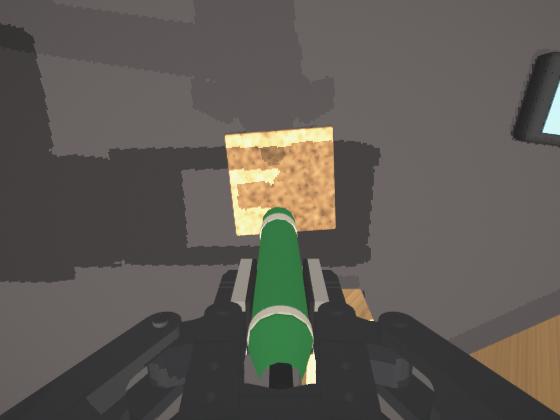

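In the scene picture the black button no longer shows below the barrel. The wrist picture shows the nib out at (281,375). Now to the pot.

Emit:
send_rows --pt "0.4 -0.1 0 0 10" --pt "1.2 -0.2 -0.1 0 10" --pt "2.2 -0.3 -0.1 0 10" --pt "3.3 -0.5 -0.1 0 10" --pt "4.4 -0.65 -0.1 0 10" --pt "5.5 -0.8 -0.1 0 10" --pt "6.5 -0.95 -0.1 0 10" --pt "7.3 -1.06 -0.1 0 10" --pt "7.73 -1.12 -0.1 0 10" --pt "7.73 -1.12 -0.1 0 10"

```text
time: 10.9
tool_pos: [0.5254, 0.2307, 0.3687]
eef_rot: [-3.14, -0.0, 1.436]
wrist_force: [0.2, 0.2, -0.5]
finger_gap: 0.0208
```

Emit:
send_rows --pt "0 0 0 0 10" --pt "0 0 0 0 10" --pt "0 0 0 0 10" --pt "0 0 0 0 10" --pt "0 0 0 0 10" --pt "0 0 0 0 10" --pt "0 0 0 0 10" --pt "0 0 0 0 10" --pt "0 0 0 0 10" --pt "0 0 0 0 10"

```text
time: 11.73
tool_pos: [0.526, 0.2279, 0.3696]
eef_rot: [3.142, 0.0, 1.433]
wrist_force: [0.2, 0.1, -0.9]
finger_gap: 0.0208
```

```bash
python3 - <<'E'
from h import *
go(.526,.228,.264)
c=shot('scene','s5')
b=c['pixels'][:,:,::-1]
cv2.imwrite('pics/s5z.png',cv2.resize(b[110:260,330:460],None,fx=3.9,fy=3.9,interpolation=cv2.INTER_CUBIC))
shot('wrist','w6')
E
```

```text
t 11.73 pos [0.526  0.2279 0.3696] gap 0.0208 F [ 0.2  0.1 -0.9] -> units [ 0.   -0.    3.52] spin 0.2
```

View pics/s5z.png

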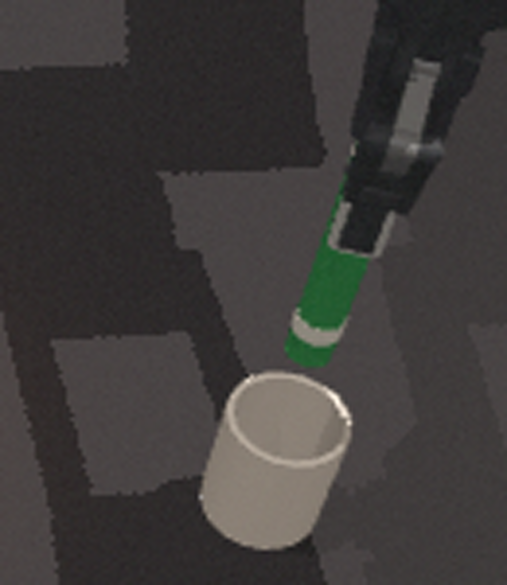

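View pics/w6.png

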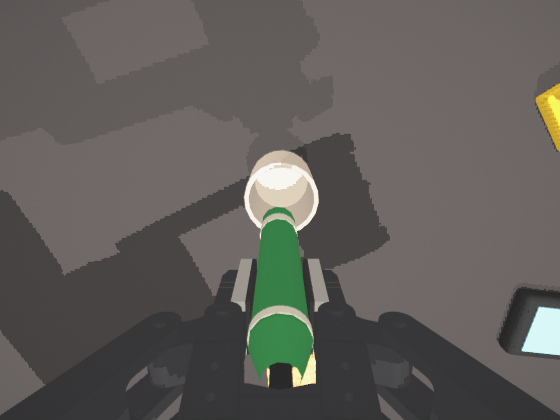

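The marker is lined up over the pot: in the wrist view its lower end at (280,215) points into the rim centred at (281,199). Lowering it.

Emit:
send_rows --pt "0 0 0.3 0 10" --pt "0 0 0.8 0 10" --pt "0 0 1.3 0 10" --pt "0 0 1.9 0 10" --pt "0 0 2.4 0 10" --pt "0 0 2.8 0 10" --pt "0 0 3.1 0 10" --pt "0 0 3.3 0 10" --pt "0 0 3.4 0 10" --pt "0 0 3.4 0 10"

```text
time: 12.67
tool_pos: [0.5259, 0.2279, 0.267]
eef_rot: [-3.141, 0.0, 1.433]
wrist_force: [0.4, 0.2, -0.7]
finger_gap: 0.0206
```

Emit:
send_rows --pt "0 0 0.02 0 10" --pt "0 0 0.04 0 10" --pt "0 0 0.06 0 10" --pt "0 0 0.08 0 10" --pt "0 0 0.1 0 10" --pt "0 0 0.1 0 10" --pt "0 0 0.1 0 10" --pt "0 0 0.1 0 10" --pt "0 0 0.1 0 10" --pt "0 0 0.1 0 10"

```text
time: 13.5
tool_pos: [0.526, 0.2279, 0.2646]
eef_rot: [-3.142, 0.0, 1.433]
wrist_force: [-0.1, -0.7, -1.2]
finger_gap: 0.0204
```

```bash
python3 - <<'E'
from h import *
go(.526,.228,.264)
c=shot('scene','s6')
b=c['pixels'][:,:,::-1]
cv2.imwrite('pics/s6z.png',cv2.resize(b[110:260,330:460],None,fx=3.9,fy=3.9,interpolation=cv2.INTER_CUBIC))
E
```

```text
t 13.5 pos [0.526  0.2279 0.2646] gap 0.0204 F [-0.1 -0.7 -1.2] -> units [0.   0.   0.02] spin 0.2
```

View pics/s6z.png

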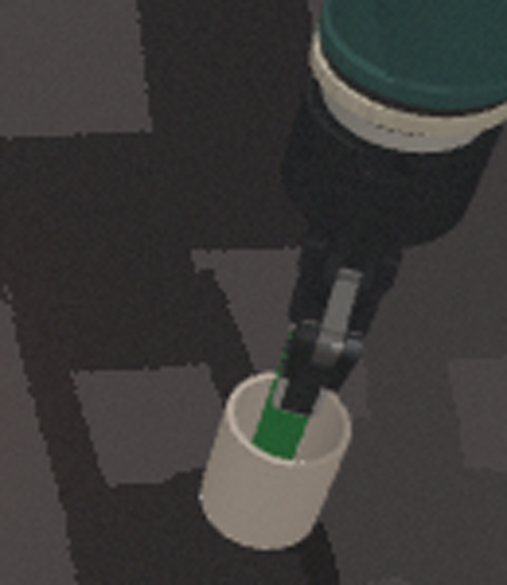

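Emit:
send_rows --pt "0 0 0.02 0 10" --pt "0 0 0.04 0 10" --pt "0 0 0.06 0 10" --pt "0 0 0.07 0 10" --pt "0 0 0.07 0 10" --pt "0 0 0.07 0 10" --pt "0 0 0.07 0 10" --pt "0 0 0.07 0 10" --pt "0 0 0.07 0 10" --pt "0 0 0.07 0 10"

```text
time: 14.38
tool_pos: [0.526, 0.2279, 0.2625]
eef_rot: [-3.142, 0.0, 1.433]
wrist_force: [0.5, -0.0, -0.2]
finger_gap: 0.0208
```

Emit:
send_rows --pt "0 0 0.02 0 10" --pt "0 0 0.04 0 10" --pt "0 0 0.05 0 10" --pt "0 0 0.05 0 10" --pt "0 0 0.05 0 10" --pt "0 0 0.05 0 10" --pt "0 0 0.05 0 10" --pt "0 0 0.05 0 10" --pt "0 0 0.05 0 10" --pt "0 0 0.05 0 10"

```text
time: 15.22
tool_pos: [0.526, 0.2279, 0.261]
eef_rot: [-3.142, 0.0, 1.433]
wrist_force: [0.0, 0.9, -1.3]
finger_gap: 0.0208
```

Emit:
send_rows --pt "0 0 0.02 0 10" --pt "0 0 0.04 0 10" --pt "0 0 0.06 0 10" --pt "0 0 0.08 0 10" --pt "0 0 0.1 0 10" --pt "0 0 0.1 0 10" --pt "0 0 0.1 0 10" --pt "0 0 0.1 0 10" --pt "0 0 0.1 0 10" --pt "0 0 0.1 0 10"

```text
time: 16.05
tool_pos: [0.5262, 0.2281, 0.2605]
eef_rot: [3.14, -0.001, 1.433]
wrist_force: [-4.5, -1.4, 20.6]
finger_gap: 0.0206
```

Contact with the pot floor. I'll ease off the force, then open slowly.

Emit:
send_rows --pt "0 0 -0.04 0 10" --pt "0 0 -0.07 0 10" --pt "0 0 -0.07 0 10" --pt "0 0 -0.07 0 10" --pt "0 0 -0.07 0 10" --pt "0 0 -0.07 0 10" --pt "0 0 -0.07 0 10" --pt "0 0 -0.07 0 10" --pt "0 0 -0.07 0 10" --pt "0 0 -0.07 0 10"

```text
time: 16.88
tool_pos: [0.5261, 0.228, 0.2607]
eef_rot: [3.141, -0.0, 1.433]
wrist_force: [-2.0, -0.1, 8.4]
finger_gap: 0.0207
```

Emit:
send_rows --pt "0 0 0 0 22" --pt "0 0 0 0 24" --pt "0 0 0 0 27" --pt "0 0 0 0 30" --pt "0 0 0 0 35" --pt "0 0 0 0 42" --pt "0 0 0 0 50" --pt "0 0 0 0 60" --pt "0 0 0 0 70" --pt "0 0 0 0 80"

```text
time: 17.72
tool_pos: [0.526, 0.2279, 0.26]
eef_rot: [-3.142, 0.0, 1.433]
wrist_force: [-0.2, 0.2, 0.2]
finger_gap: 0.0792
```

```bash
python3 - <<'E'
from h import *
go(.526,.228,.4)
shot('wrist','w7')
E
```

```text
t 17.72 pos [0.526  0.2279 0.26  ] gap 0.0792 F [-0.2  0.2  0.2] -> units [ 0.    0.   -4.67] spin 0.2
```

View pics/w7.png

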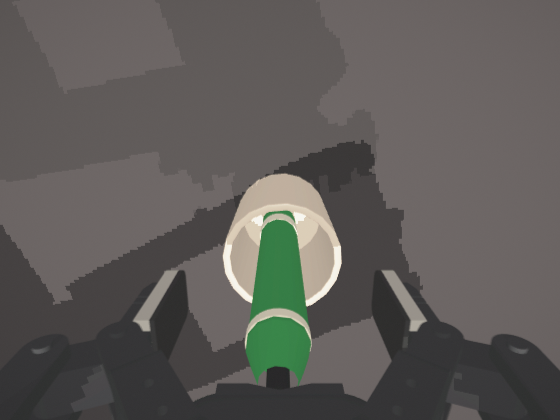

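The marker is standing upright and free between the open pads, with its tip at (278,345). Retreating straight up.

Emit:
send_rows --pt "0 0 -0.1 0 85" --pt "0 0 -0.4 0 85" --pt "0 0 -0.9 0 85" --pt "0 0 -1.6 0 85" --pt "0 0 -2.3 0 85" --pt "0 0 -3.1 0 85" --pt "0 0 -3.9 0 85" --pt "0 0 -4.6 0 85" --pt "0 0 -5 0 85" --pt "0 0 -5 0 85"

```text
time: 18.6
tool_pos: [0.5269, 0.2282, 0.4142]
eef_rot: [3.135, -0.003, 1.433]
wrist_force: [0.2, 0.3, 0.3]
finger_gap: 0.085
```

```bash
python3 - <<'E'
from h import *
go(.526,.228,.4)
shot('wrist','w8')
c=shot('scene','s8')
b=c['pixels'][:,:,::-1]
cv2.imwrite('pics/s8z.png',cv2.resize(b[110:260,330:460],None,fx=3.9,fy=3.9,interpolation=cv2.INTER_CUBIC))
E
```

```text
t 18.6 pos [0.5269 0.2282 0.4142] gap 0.085 F [0.2 0.3 0.3] -> units [-0.01 -0.03  0.47] spin 0.2
```

View pics/w8.png

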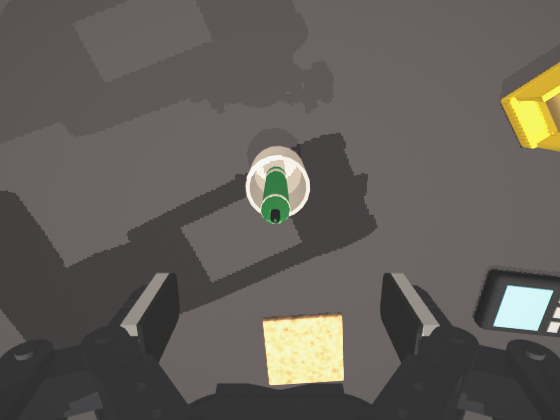

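View pics/s8z.png

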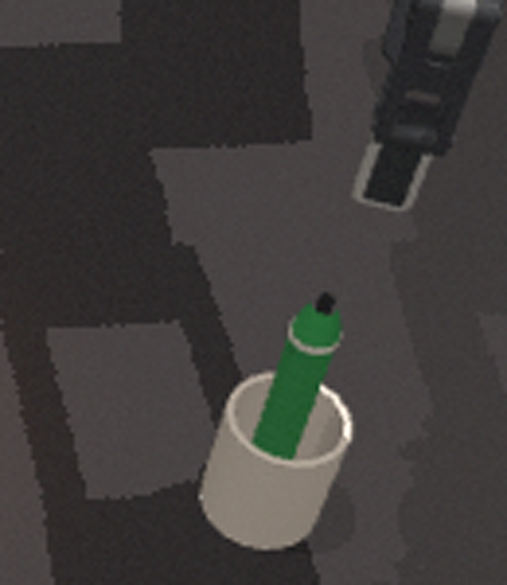

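The marker stands upright in the pot with its nib out, and the gripper is well clear, so I'm handing in.

```bash
python3 -c "
from h import *
print(manip.close_job())"
```

```text
the job is handed in; nothing more can be done
None
```

I took the green marker out of the rack and pushed its button home on the cork pad. I then lowered it nib up into the white pot while still gripping it, let go, backed straight up and handed in at about 18.6 s of the 43 s.

**Button:** The push peaked at about 26 N at the height expected for fully home. Afterwards the scene picture showed no button below the barrel, and the nib was out.

**Pot:** The last scene and wrist pictures show the marker standing upright in the pot with its nib out. The open gripper is well clear and the wrist force is near zero.

**Disagreement:** The marker met the pot floor about 3.5 mm lower than I calculated, probably because it slipped up a little in the grip during the push. I lowered in small steps until I felt contact at about 21 N, then eased off to 8 N before opening.

The button's position and the contact force on the fingers could not be read directly. I judged both from pictures, tool heights and wrist forces.

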